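Unlatch the trolley coupler and hold it up off its ball

ROBOT

A 6-joint arm with a two-finger parallel gripper is mounted at the origin on a cart in front of the work surface, level with it; the furniture and walls round the work are solid. World frame = base frame: x ahead of the robot, y to its left, z up, the work surface at z = 0. Lengths are in m, angles in rad, forces in N, time in s.
With the tool pointing down it reaches from about 0.35 to 0.975 m from the base axis. Payload 4.9 kg.
Tool frame: the origin (TCP) lies on the centre line of the jaws, within the pads' length; the fingertips stand manip.tcp_to_tips ahead of it and the grasp point (between the pads) lies 11 mm behind it (manip.tcp_to_tips is the distance from the TCP to the fingertips, in m); x points along the fingers, y is the direction in which the jaws open and shut, and the axes are right-handed (so a half turn about x gives the same grasp; the last joint's range is limited). The gripper opens to 85 mm and grips with 20 to 120 N. Pads are 22 mm wide; open, the fingers measure 114 mm over their backs; the gripper's body (76 mm by 85 mm) begins 54 mm behind the grasp point. The pads swing forward as they close: fully open they stand 13 mm farther back than shut.
Start: joints at [-1.428, 0.053, 1.613, -0, 1.476, -0.119], TCP at [0.162, -0.604, 0.215] pointing down, gripper open.
Joint ranges: [-3.01, 3.01], [-1.01, 2.22], [0.06, 2.58], [-1.02, 4.17], [0.09, 2.62], [-3.14, 3.14]. Speed limits (rad/s): [2.57, 2.57, 3.14, 3.14, 3.14, 3.14].

INTERFACE

Orientations are given as a unit quaternion [w, x, y, z].
In Python, from plant import status, imaging, workorder, manip gives the robot as it stands.
- The arm moves only by the tool carry_out, never from a script. Its argument "moves" is one flat list of numbers, 5 for each row, row after row: the opening, from 0 (shut) to 1 (fully open), then the shift along the tool's x, y, z in cm, then the turn about the tool's x in rad. In form: [claw, tx, ty, tz, twist, claw, tx, ty, tz, twist, ...]. A call has 1 to 12 rows; each row is the pose to reach, as a shift and turn from the pose commanded when the call began, along the tool's axes at that moment; what a row does not reach only later rows make up. A row lasts 1/12 s, in which the tool goes at most 41.7 mm and 7.16 degrees, less where a joint would pass 70% of its speed; a pose out of reach is approached as far as the arm can. A call with a gripper value outside its range is refused whole. The fingers move at their own pace and stop on an object; the grip force is fixed at half the most. Time passes only in rows, so rows that repeat a pose let the fingers close. It gives the time, the measured TCP pose, the force and the opening at its end, in the units of the state.
- status.state(): the state, without advancing time (a new reading comes with each control period).
- imaging.grab_frame(name): name is "scene" or "top"; returns the picture (400x640x3 uint8, red, green, blue); there is no depth.
- imaging.camera_info(name): a dict with "K" (3x3 intrinsics, pixels), "dist" ([k1, k2, p1, p2, k3] as OpenCV has them; the pictures are not rectified), "R" (3x3) and "t" (3): a world point X has camera coordinates R X + t. Camera axes: x right, y down, z forward; pixel columns grow to the right and rows downward; lengths in m; the calibration is good to about 2 mm. A picture is of the moment at which its call begins. camera_info takes no time and is no camera call.
- workorder.job_done(): hands the job in, once; it reports no verdict.
The state is a dict: "time": time; "joint_pos": joint angles; "joint_vel": joint speeds; "joint_efforts": joint torques, N m; "tool_pos": TCP position; "tool_rot": TCP orientation; "contact_force": force on the tool from outside, world axes, zero at the start; "ft_torque": the same for the moment, N m; "gripper_width": opening from 0.0 (shut) to 1.0 (fully open).
Only numpy, scipy, OpenCV 4.12 (cv2) and the standard library are available. Lean on these libraries where they do the work, as an engineer would, in place of code of your own. Each camera call takes 0.05 s, during which the arm holds its last target.

TASK

The tow coupler of the kennel trolley is locked on the ball of its bench stand, and the ball has to be greased. Take the upright grip of its latch, pull the latch sideways away from the coupler against its spring right out to its stop, and then lift the tongue off the ball about its hinge until the coupler is at least 6 cm above where it sat. Finish still holding it up there, at rest, without letting go, and do not disturb the bottles and the tape on the worktop.

Things in the scene. Friction and masses are not known exactly. Their poses are not given: they have to be found in the camera images.
- ball (a point): centre of the 50 mm steel ball of the bench stand, 70 mm above the worktop; the ball stands on a shank on a steel base plate (330 x 90 x 10 mm) that is bolted down and cannot move. Axes are the stand's: x runs from the ball along the lowered tongue to its hinge, y is level and square to it (to the left seen from the ball towards the hinge), z up
- hinge_pin (a point): middle of the tongue's hinge pin, 250 mm from the ball axis along the stand's x and 80 mm above the worktop, between two clevis cheeks that reach up to 91 mm; same axes as ball. The tongue turns about this y axis; at a positive angle the coupler end rises and what stands on it leans towards the hinge
- socket (a point): centre of the coupler's ball socket, on the tongue: it coincides with ball when seated. The coupler is a plain aluminium cup, 70 mm across, top at 103 mm above the worktop, on a 40 mm wide square tube (top at 100 mm) that ends at the hinge. Axes turn with the tongue and equal the stand's when it is down. Tongue with coupler weighs about 0.55 kg (can be 0.7 to 1.3 times that)
- latch_grip (a point): centre of the latch's upright black grip block, to be pinched: 44 mm along x, 14 mm along y, 36 mm high; with the latch in and the tongue down it stands 60 mm to the -y side of the ball axis, centre 150 mm above the worktop, on a 12 mm upright rod rising from the cross bolt, with free space beside and above it. The latch is carried by the tongue. Axes turn with the tongue and equal the stand's when it is down
- latch (a joint): latch bolt slide, m: 0 = locked under the ball, 0.016 = pulled out to its stop along the stand's -y; it needs about 4 N to start and 10 N at the stop, and springs back when let go. The ball is free only from about 0.012 on, and the bolt must be kept out until it is above the ball's middle
- tongue (a joint): tongue angle, rad: 0 = seated on the ball, grows as the coupler is lifted, up to 0.9; it falls back when let go. 6 cm of lift is about 0.24 rad
- iodine_bottle: brown bottle with white cap, 36 mm across, 75 mm high, origin under its base; a bystander, leave alone
- tape: roll of skin tape lying flat, 82 mm across, 30 mm high, origin under its middle; a bystander, leave alone
- rinse_bottle: white bottle with blue cap, 32 mm across, 68 mm high, origin under its base; a bystander, leave alone

How it is judged:
On the way, in this order (a step that is already met when the one before it is completed fails the run):
1. the latch is pulled out (at least 12 mm of its 16 mm) while the coupler still sits on the ball (value of joint latch above 0.012 m and value of joint tongue below 0.05 rad), for 0.1 s.
2. the coupler is lifted at least 6 cm above its seat (z of socket in the frame of ball above 0.06 m), for 0.2 s.
At the end, for the whole second after the job is handed in: the coupler's socket is at least 6 cm above the ball and still (under 0.1 rad/s), held up by the gripper's fingers (over 1 N on the tongue or the latch it carries), and the two bottles and the tape are within 2 cm of where they stood (z of socket in the frame of ball above 0.06 m and contact force between the fingers and tongue above 1 N and velocity of joint tongue between -0.1 and 0.1 rad/s and distance of each of iodine_bottle, tape, rinse_bottle from where it was at the start of the episode below 0.02 m); the arm keeps its last pose, push and grip.
It fails at once if a bottle or the tape is pushed away by more than 4 cm (distance of any of iodine_bottle, tape, rinse_bottle from where it was at the start of the episode above 0.04 m).
It also fails if it takes over 32 s, if anything falls off the work surface, if the arm or the gripper's body presses on something with over 40 N, if the wrist force passes 120 N, or if a joint passes its speed limit or range.

## Working session

There is one attempt and no reset: what is moved stays moved. The work goes in short steps, Python scripts to look and compute and a tool call to move; the robot and the scene stay as the last step left them, time stands still between calls to the robot, and variables do not carry over. Pictures are saved under pics/ and viewed, and the job is handed in when it is done.

Besides the shell and the picture viewer there is one more tool, called after ">>>" as name(argument=value, ...), one argument or row to a line, values as JSON. carry_out: Moves the arm, as the interface text tells. Its arguments: {"type":"object","properties":{"moves":{"type":"array","items":{"type":"number"}}},"required":["moves"]}

```bash
ls; mkdir -p pics; python3 - <<'E'
from plant import status, imaging, workorder, manip
import cv2
print(status.state()); print(manip.tcp_to_tips)
for n in ("scene","top"):
    im=imaging.grab_frame(n); cv2.imwrite(f"pics/{n}0.png",im[:,:,::-1]); c=imaging.camera_info(n); print(n,c)
E
```

```text
pics
{'time': 0.0, 'joint_pos': array([-1.42800498e+00,  5.33899059e-02,  1.61430405e+00, -1.26374662e-05,
        1.47596904e+00, -1.19002698e-01]), 'joint_vel': array([ 0.00026232, -0.00022468, -0.0001701 ,  0.00136241,  0.00030165,
        0.00012318]), 'joint_efforts': array([-2.57844498e-03, -3.93696249e+01, -3.70175493e+01, -4.14195811e-04,
        7.14401656e-03,  1.53314852e-05]), 'tool_pos': array([ 0.16166031, -0.60305526,  0.21393655]), 'tool_rot': array([-0.09156259, -0.70104405, -0.09302633,  0.70107035]), 'contact_force': array([-0.61771892, -0.55552888,  1.04907832]), 'ft_torque': array([-0.00215117, -0.01187218,  0.00243522]), 'gripper_width': 1.0030489068814028}
0.008
scene {'K': array([[383.44349795,   0.        , 309.70944519],
       [  0.        , 383.44349795, 200.68260511],
       [  0.        ,   0.        ,   1.        ]]), 'dist': array([-0.08432574,  0.        ,  0.        ,  0.        ,  0.        ]), 'R': array([[ 0.98973427, -0.1428933 , -0.00275322],
       [-0.10400695, -0.70691243, -0.6996123 ],
       [ 0.09802362,  0.69271662, -0.71451736]]), 't': array([-0.59337363,  0.15800432,  1.06079172])}
top {'K': array([[443.44047622,   0.        , 314.88771425],
       [  0.        , 443.44047622, 200.87342163],
       [  0.        ,   0.        ,   1.        ]]), 'dist': array([0.01065092, 0.        , 0.        , 0.        , 0.        ]), 'R': array([[-0.0293941 , -0.9994842 ,  0.01293503],
       [-0.99802158,  0.02862665, -0.05597708],
       [ 0.05557792, -0.01455483, -0.99834826]]), 't': array([0.05025724, 0.59015225, 1.19048644])}
```

View pics/scene0.png

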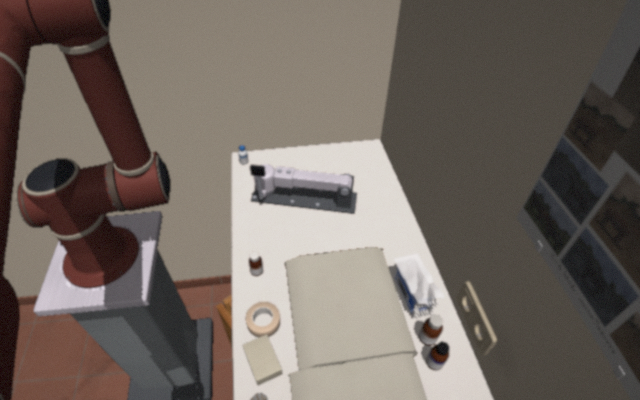

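View pics/top0.png

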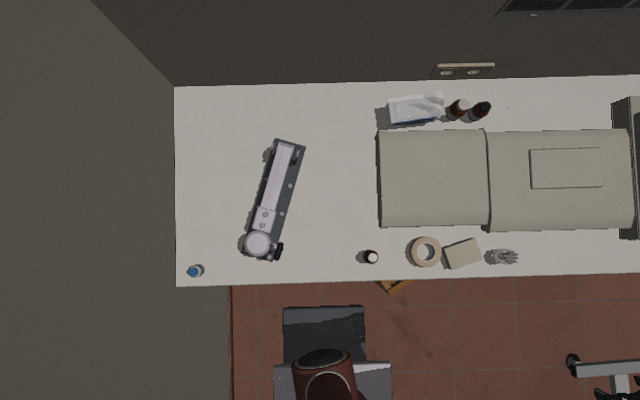

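The scene view shows the coupler at about (262,178) with the black grip. In the top view the cup is at (257,243), the grip near (278,252) and the hinge near (290,150). I'll zoom in next.

```bash
python3 - <<'E'
import cv2, numpy as np
a=cv2.imread("pics/scene0.png")[135:225,225:385]; b=cv2.imread("pics/top0.png")[130:280,180:320]
cv2.imwrite("pics/sc.png",cv2.resize(a,None,fx=5,fy=5,interpolation=cv2.INTER_CUBIC))
b=np.clip(b.astype(float)*1.3,0,255).astype('uint8')
cv2.imwrite("pics/tc.png",cv2.resize(b,None,fx=4,fy=4,interpolation=cv2.INTER_CUBIC))
E
```

```text
(no output)
```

View pics/sc.png

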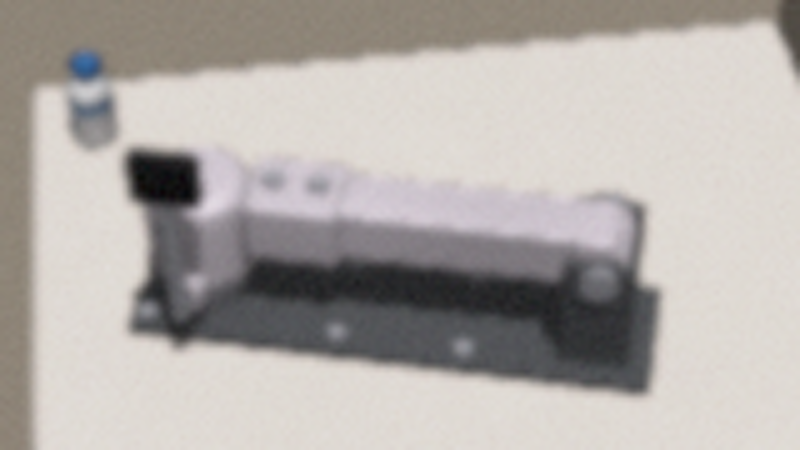

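View pics/tc.png

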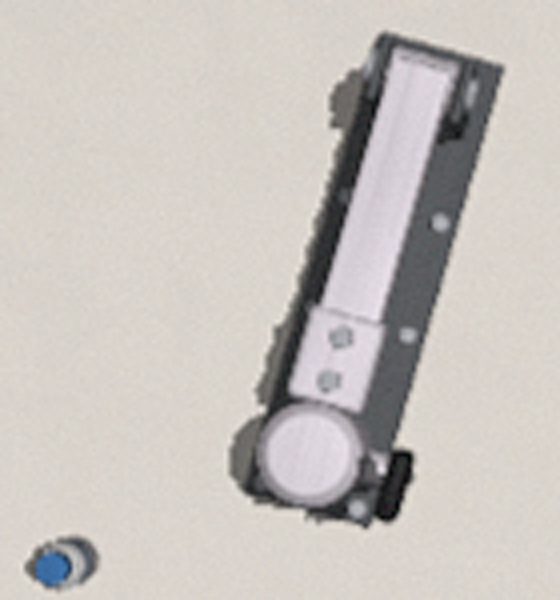

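Enlarged, the cup top is centred at crop (312,453) and the grip at (395,485) in the top view. In the scene view the grip is at crop (163,178). Now I'll measure these with masks and rays.

```bash
cat > h.py <<'E'
import cv2, numpy as np
from plant import imaging
def ray(n,uv):
    c=imaging.camera_info(n); p=cv2.undistortPoints(np.array([[uv]],float),c["K"],c["dist"])[0,0]
    return -c["R"].T@c["t"], c["R"].T@np.array([p[0],p[1],1.])
def onz(n,uv,z):
    o,d=ray(n,uv); return o+d*(z-o[2])/d[2]
def cross(uvs,uvt):
    o1,d1=ray("scene",uvs);o2,d2=ray("top",uvt)
    s=np.linalg.lstsq(np.c_[d1,-d2],o2-o1,rcond=None)[0]
    a,b=o1+s[0]*d1,o2+s[1]*d2; return (a+b)/2,np.linalg.norm(a-b)
E
python3 - <<'E'
from h import *
t=cv2.imread("pics/top0.png").astype(int); s=cv2.imread("pics/scene0.png").astype(int)
def comp(m,x0,y0,x1,y1):
    k=np.zeros_like(m);k[y0:y1,x0:x1]=m[y0:y1,x0:x1]
    n,l,st,c=cv2.connectedComponentsWithStats(k.astype('uint8'))
    i=1+np.argmax(st[1:,4]); return l==i,c[i],st[i]
gs,cs,ss=comp(s.max(2)<45,245,155,275,182); print("scene grip",cs,ss)
gt,ct,tt=comp(t.max(2)<38,270,238,290,265); print("top grip",ct,tt, cv2.minAreaRect(np.argwhere(gt)[:,::-1].astype(np.float32)))
print("grip cross",cross(cs,ct), "onz.16",onz("top",ct,.163))
# cup circle: fit
u=t.astype('uint8')
g=cv2.resize(u[130:280,180:320],None,fx=4,fy=4,interpolation=cv2.INTER_CUBIC)
print(g[453,312],g[360,335],g[150,400],g[600-30,300] if 0 else g[100,100])
hc=cv2.HoughCircles(cv2.cvtColor(g,cv2.COLOR_BGR2GRAY),cv2.HOUGH_GRADIENT,1,100,param1=100,param2=20,minRadius=42,maxRadius=62)
print(hc)
for c in hc[0][:2]:
    uv=(180+(c[0]+.5)/4-.5,130+(c[1]+.5)/4-.5); print(uv,onz("top",uv,.103), c[2]/4)
# tube end points by hand (crop px) -> axis dir
P=lambda x,y,z:onz("top",(180+(x+.5)/4-.5,130+(y+.5)/4-.5),z)
a=P(312,453,.103)
for q in [(354,312),(428,62)]:
    p=P(*q,.1); print(p, np.degrees(np.arctan2(*(p-a)[[1,0]])),np.linalg.norm((p-a)[:2]))
# base plate corners
for q in [(384,33),(503,67),(370,527)]: print("plate",P(*q,.01))
print(P(397,455,.168),P(393,515,.168))
E
```

```text
scene grip [257.39772727 170.55681818] [252 167  12   8  88]
top grip [277.95180723 251.25301205] [274 243   9  17  83] ((278.0, 251.0), (5.6921000480651855, 17.0762996673584), 18.434947967529297)
grip cross (array([0.46674057, 0.1272199 , 0.1501862 ]), np.float64(0.002700518115231235)) onz.16 [0.46609333 0.12632227 0.163     ]
[171 165 170] [170 163 170] [166 159 164] [157 163 168]
[[[308.5 455.5  52.6]]]
(np.float32(256.75), np.float32(243.5)) [0.48373686 0.18319756 0.103     ] 13.15
[0.5730109 0.1529098 0.1      ] -17.730401602494936 0.09215729548839219
[0.73092839 0.10211039 0.1       ] -17.795788647879704 0.2580442564256643
plate [0.76845064 0.13596588 0.01      ]
plate [0.74266235 0.05477318 0.01      ]
plate [0.43086758 0.15370057 0.01      ]
[0.48481735 0.12333212 0.168     ] [0.44966975 0.1265553  0.168     ]
```

```bash
cat >> h.py <<'E'
from scipy.spatial.transform import Rotation as Ro
from plant import status
yaw=np.radians(-17.65); SX=np.array([np.cos(yaw),np.sin(yaw),0]); SY=np.array([-np.sin(yaw),np.cos(yaw),0])
def tool():
    s=status.state(); q=np.array(s["tool_rot"]); return np.array(s["tool_pos"]),Ro.from_quat(q[[1,2,3,0]]).as_matrix(),s
E
python3 - <<'E'
from h import *
p,R,s=tool(); print(np.round(R,3))
for T in [(.42,-.3,.26),(.4665,.126,.26),(.4665,.126,.141)]: print(np.round(R.T@(np.array(T)-p)*100,2))
for sg in (1,-1):
    l=R.T@(SY*sg); print("twist",np.arctan2(l[2],l[1]))
print(np.degrees(np.arctan2(R[1,1],R[0,1])))
E
```

```text
[[-0.     0.259 -0.966]
 [ 0.002 -0.966 -0.259]
 [-1.    -0.002 -0.   ]]
[ -4.55 -22.6  -32.8 ]
[ -4.47 -62.54 -48.32]
[  7.43 -62.52 -48.31]
twist -2.571739305807922
twist 0.5698533477818709
-74.99983704306007
```

>>> carry_out(
  moves=[1, -2, -3, -4, 0, 1, -4, -6, -8, 0, 1, -4.5, -9, -12, 0.05, 1, -4.5, -12, -16, 0.1, 1, -4.5, -15, -20, 0.15, 1, -4.5, -18, -24, 0.2, 1, -4.5, -21, -28, 0.25, 1, -4.5, -24, -31, 0.3, 1, -4.5, -27, -33, 0.35, 1, -4.5, -30, -35, 0.4, 1, -4.5, -33, -37, 0.45, 1, -4.5, -36, -39, 0.5],
)

```text
time: 1.1
tool_pos: [0.4307, -0.192, 0.2597]
tool_rot: [0.085, -0.702, 0.085, 0.702]
contact_force: [1.4, -0.9, 0.1]
gripper_width: 1.001
```

```bash
python3 - <<'E'
from h import *
p,R,s=tool(); print(p,s['time'],s['joint_pos'],s['contact_force'])
T=np.array((.4665,.126,.24)); print(R.T@(T-p)*100); l=-R.T@SY; print(np.arctan2(l[2],l[1]))
E
```

```text
[ 0.43067593 -0.19195496  0.25972634] 1.1 [-5.77373288e-01 -3.49379176e-01  1.89989633e+00  1.17518125e-04
  1.59146593e+00  1.23428358e+00] [ 1.43201748 -0.88602448  0.12734174]
[  1.98159788 -31.73173456   4.10472521]
0.06719251680295482
```

>>> carry_out(
  moves=[1, 0, -4, 0.6, 0, 1, 0, -8, 1.3, 0, 1, 0, -12, 2, 0.02, 1, 0, -16, 2.7, 0.04, 1, 0, -20, 3.4, 0.07, 1, 0, -24, 4, 0.07, 1, 0, -26.5, 4.4, 0.07, 1, 0, -27.7, 4.5, 0.07, 1, 0, -27.7, 4.5, 0.07, 1, 0, -27.7, 4.5, 0.07],
)

```text
time: 1.93
tool_pos: [0.4517, 0.0861, 0.2597]
tool_rot: [0.108, -0.698, 0.108, 0.699]
contact_force: [-0.3, 0.6, -0.4]
gripper_width: 0.998
```

```bash
python3 - <<'E'
from h import *
p,R,s=tool(); print(p,s['time'],s['joint_pos'],s['contact_force'])
T=np.array((.4665,.126,.141)); print(R.T@(T-p)*100); l=-R.T@SY; print(np.arctan2(l[2],l[1]))
for n in ("scene","top"):
    im=imaging.grab_frame(n)[:,:,::-1]; c=im[100:240,200:400] if n=="scene" else im[130:290,180:380]
    cv2.imwrite(f"pics/{n}1.png",cv2.resize(c,None,fx=3.5,fy=3.5,interpolation=cv2.INTER_CUBIC))
E
```

```text
[0.45171042 0.08607188 0.25969672] 1.9333 [ 2.65148573e-02 -3.80106610e-01  1.92303632e+00 -4.53531720e-04
  1.59965560e+00  1.90390672e+00] [-0.25510609  0.64269231 -0.37467368]
[11.86630049 -4.26192414 -0.21421854]
0.0014419212369012149
```

View pics/scene1.png

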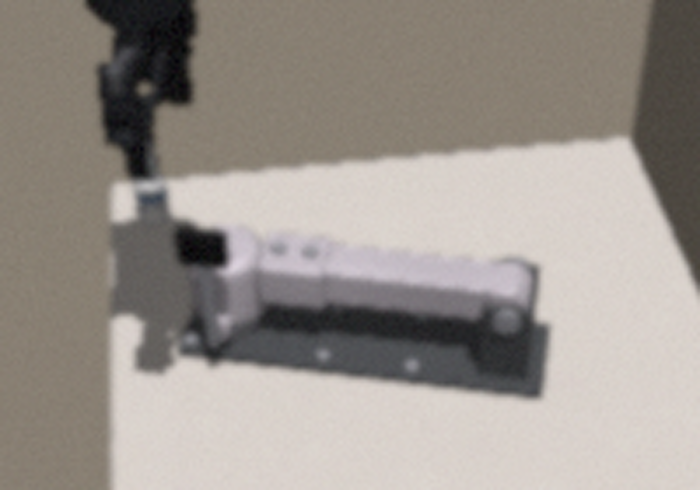

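View pics/top1.png

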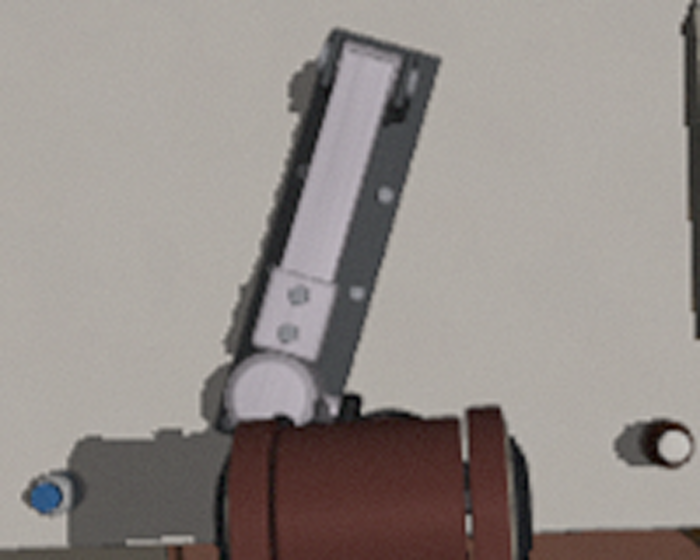

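The scene view shows the gripper hanging over the table edge just in front of the grip (crop 205,247). The top view shows the wrist hiding the grip, and the scene is undisturbed. I'll close the remaining 4 cm level before going down.

>>> carry_out(
  moves=[1, 0, -2, -0.1, 0, 1, 0, -4.2, -0.2, 0, 1, 0, -4.2, -0.2, 0, 1, 0, -4.2, -0.2, 0, 1, 0, -4.2, -0.2, 0],
)

```text
time: 2.45
tool_pos: [0.4666, 0.1241, 0.2601]
tool_rot: [0.109, -0.699, 0.109, 0.699]
contact_force: [-0.2, -0.6, -0.2]
gripper_width: 1.001
```

```bash
python3 - <<'E'
from h import *
p,R,s=tool(); print(p,s['time'],s['joint_vel'],s['contact_force'])
T=np.array((.4665,.126,.141)); print(R.T@(T-p)*100); l=-R.T@SY; print(np.arctan2(l[2],l[1]))
im=imaging.grab_frame("scene")[:,:,::-1]; c=im[60:220,200:360]
cv2.imwrite(f"pics/scene2.png",cv2.resize(c,None,fx=3.7,fy=3.7,interpolation=cv2.INTER_CUBIC))
E
```

```text
[0.46663239 0.12405351 0.26006697] 2.45 [-0.00380804 -0.00557901  0.0024628   0.00172129 -0.00131527  0.00236379] [-0.19319297 -0.62569758 -0.18951747]
[11.90659609 -0.18868648  0.06975   ]
-0.0015225047553366236
```

View pics/scene2.png

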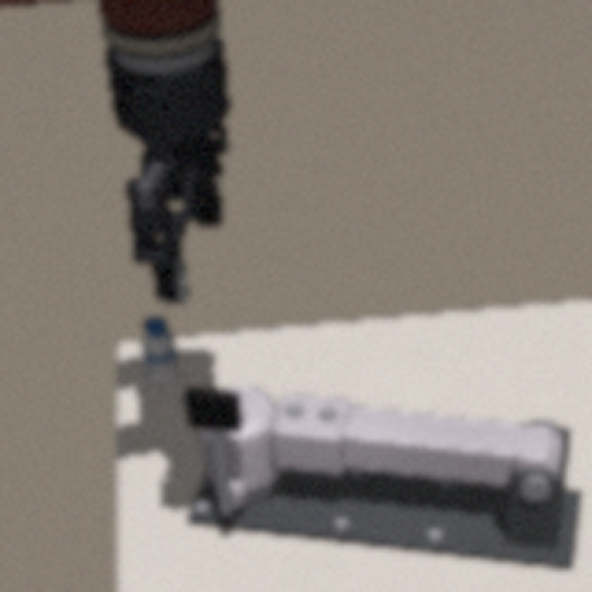

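The gripper hangs above the grip (crop 213,408) and the rinse bottle stands well clear. Next I go down.

>>> carry_out(
  moves=[0.8, 2, -0.1, 0, 0, 0.8, 4, -0.1, 0, 0, 0.8, 6, -0.1, 0, 0, 0.8, 8, -0.1, 0, 0, 0.8, 10, -0.1, 0, 0, 0.8, 11.2, -0.1, 0, 0, 0.8, 11.9, -0.1, 0, 0, 0.8, 11.9, -0.1, 0, 0, 0.8, 11.9, -0.1, 0, 0],
)

```text
time: 3.25
tool_pos: [0.4673, 0.1259, 0.1418]
tool_rot: [-0.109, 0.699, -0.109, -0.698]
contact_force: [-0.2, 0.6, 0.8]
gripper_width: 0.802
```

```bash
python3 - <<'E'
from h import *
p,R,s=tool(); print(p,s['time'],s['contact_force'])
T=np.array((.4665,.126,.141)); print(R.T@(T-p)*100)
im=imaging.grab_frame("scene")[:,:,::-1]; c=im[90:220,210:370]
cv2.imwrite(f"pics/scene3.png",cv2.resize(c,None,fx=4.5,fy=4.5,interpolation=cv2.INTER_CUBIC))
E
```

```text
[0.46730725 0.12587588 0.14177097] 3.25 [-0.15279915  0.58571333  0.80784538]
[0.07704662 0.0127168  0.0807253 ]
```

View pics/scene3.png

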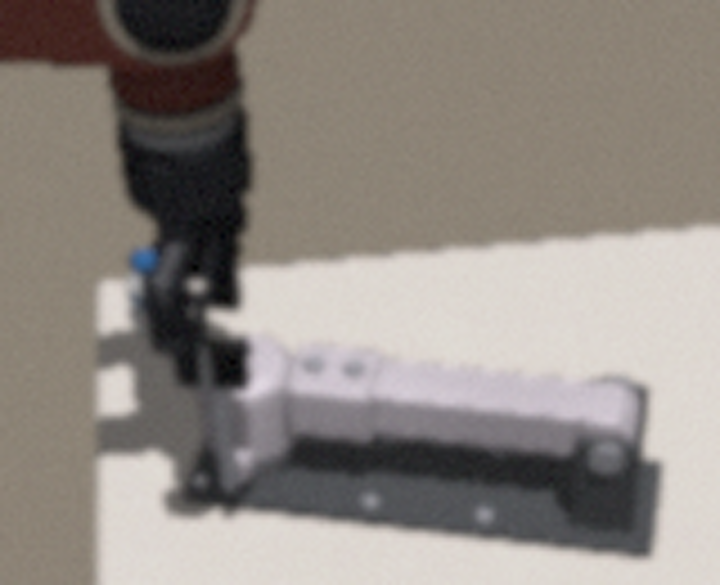

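The near finger stands in front of the grip at crop (200,365). Now I close.

>>> carry_out(
  moves=[0.4, 0, 0, 0, 0, 0.2, 0, 0, 0, 0, 0, 0, 0, 0, 0, 0, 0, 0, 0, 0, 0, 0, 0, 0, 0, 0, 0, 0, 0, 0, 0, 0, 0, 0, 0, 0, 0, 0, 0, 0],
)

```text
time: 3.97
tool_pos: [0.4673, 0.1264, 0.1418]
tool_rot: [-0.109, 0.699, -0.108, -0.698]
contact_force: [-1.7, 2.5, 3.4]
gripper_width: 0.143
```

```bash
python3 - <<'E'
from h import *
p,R,s=tool(); print(p,s['time'],s['contact_force'],s['ft_torque'],s['gripper_width'])
im=imaging.grab_frame("scene")[:,:,::-1]; c=im[90:220,210:370]
cv2.imwrite(f"pics/scene4.png",cv2.resize(c,None,fx=4.5,fy=4.5,interpolation=cv2.INTER_CUBIC))
E
```

```text
[0.46729776 0.1264079  0.1418298 ] 3.9667 [-1.72944092  2.53877283  3.38248079] [ 0.26181049  0.11760787 -0.05858934] 0.14273863278641424
```

View pics/scene4.png

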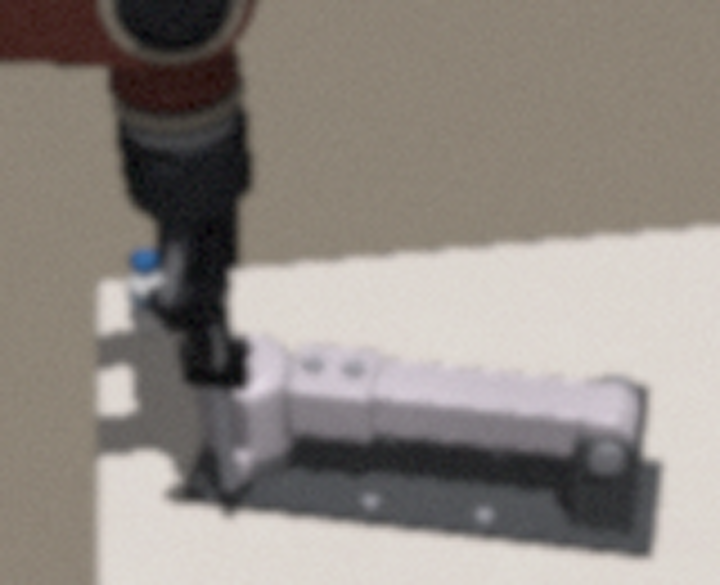

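The opening is 0.143, about 12 mm, so the 14 mm block is gripped. Now I pull along +ty (stand −y) and watch the force.

>>> carry_out(
  moves=[0, 0, 0.2, 0, 0, 0, 0, 0.4, 0, 0, 0, 0, 0.6, 0, 0, 0, 0, 0.8, 0, 0, 0, 0, 1.0, 0, 0, 0, 0, 1.2, 0, 0, 0, 0, 1.4, 0, 0, 0, 0, 1.5, 0, 0, 0, 0, 1.6, 0, 0, 0, 0, 1.6, 0, 0, 0, 0, 1.6, 0, 0],
)

```text
time: 4.93
tool_pos: [0.4629, 0.1126, 0.1418]
tool_rot: [-0.11, 0.699, -0.107, -0.698]
contact_force: [1.6, 9.5, 3.8]
gripper_width: 0.141
```

```bash
python3 - <<'E'
from h import *
p,R,s=tool(); print(p,s['time'],s['contact_force'],R.T@s['contact_force'],s['ft_torque'],s['gripper_width'])
print("moved", R.T@(p-[.4673,.1264,.1418])*100)
for n in ("scene","top"):
    im=imaging.grab_frame(n)[:,:,::-1]; c=im[90:220,210:370] if n=="scene" else im[130:290,180:340]
    cv2.imwrite(f"pics/{n}5.png",cv2.resize(c,None,fx=3.7,fy=3.7,interpolation=cv2.INTER_CUBIC))
E
```

```text
[0.46291507 0.11257002 0.14181465] 4.9333 [1.62400455 9.48434374 3.76258615] [-3.71498631 -9.54941785  1.32465728] [ 1.43265612 -0.26620972  0.01285333] 0.14137108939526344
moved [-0.00893291  1.45082043 -0.00160755]
```

View pics/scene5.png

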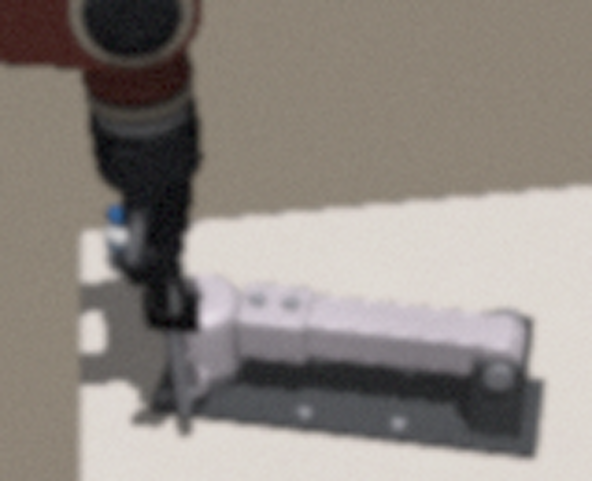

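The grip has moved 14.5 mm out with 9.5 N of spring force, and it is still held. I'll go on to the stop.

>>> carry_out(
  moves=[0, 0, 0.1, 0, 0, 0, 0, 0.2, 0, 0, 0, 0, 0.3, 0, 0, 0, 0, 0.3, 0, 0, 0, 0, 0.3, 0, 0],
)

```text
time: 5.45
tool_pos: [0.4624, 0.1109, 0.1418]
tool_rot: [-0.111, 0.7, -0.106, -0.698]
contact_force: [4.2, 13.1, 2.5]
gripper_width: 0.141
```

```bash
python3 - <<'E'
from h import *
p,R,s=tool(); print(s['time'],R.T@s['contact_force'],s['gripper_width'])
print("moved", R.T@(p-[.4673,.1264,.1418])*100)
E
```

```text
5.45 [ -2.35406612 -13.82117226  -0.01604214] 0.14101302301503385
moved [-0.01480005  1.62725866 -0.00404094]
```

At the stop: 16.3 mm out and the force has stepped up to 13.8 N. Now I lift along the hinge arc (up = −tx, towards the hinge = −tz).

>>> carry_out(
  moves=[0, -0.4, 0.05, -0.1, 0, 0, -0.8, 0.05, -0.25, 0, 0, -1.25, 0.05, -0.4, 0, 0, -1.65, 0.05, -0.5, 0, 0, -2.05, 0.05, -0.65, 0, 0, -2.45, 0.05, -0.8, 0, 0, -2.85, 0.05, -1.0, 0, 0, -3.25, 0.05, -1.15, 0, 0, -3.65, 0.05, -1.35, 0, 0, -3.65, 0.05, -1.35, 0, 0, -3.65, 0.05, -1.35, 0],
)

```text
time: 6.37
tool_pos: [0.4756, 0.1066, 0.1759]
tool_rot: [-0.112, 0.7, -0.105, -0.697]
contact_force: [13.9, 14.5, -10.6]
gripper_width: 0.14
```

```bash
python3 - <<'E'
from h import *
p,R,s=tool(); print(s['time'],R.T@s['contact_force'],s['gripper_width'],s['ft_torque'])
print("moved", R.T@(p-[.4624,.1109,.1418])*100)
im=imaging.grab_frame("scene")[:,:,::-1]; c=im[90:220,210:370]
cv2.imwrite(f"pics/scene6.png",cv2.resize(c,None,fx=4.5,fy=4.5,interpolation=cv2.INTER_CUBIC))
E
```

```text
6.3667 [ 10.74959132 -17.93156918  -8.82987701] 0.13976692833267385 [ 2.50815323 -1.76819347 -0.03541555]
moved [-3.40446482 -0.02254297 -1.39378671]
```

View pics/scene6.png

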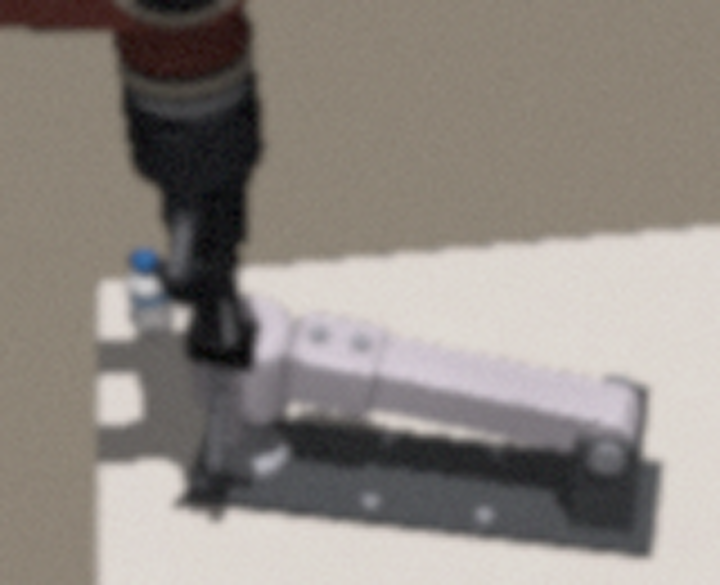

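The coupler has come off the ball: the tongue is tilted and the ball shows at crop (268,455). I continue along the arc.

>>> carry_out(
  moves=[0, -0.4, 0, -0.2, 0, 0, -0.8, 0, -0.4, 0, 0, -1.2, 0, -0.6, 0, 0, -1.6, 0, -0.85, 0, 0, -2.0, 0, -1.1, 0, 0, -2.4, 0, -1.3, 0, 0, -2.8, 0, -1.55, 0, 0, -3.2, 0, -1.8, 0, 0, -3.6, 0, -2.05, 0, 0, -4.0, 0, -2.3, 0, 0, -4.4, 0, -2.5, 0, 0, -4.4, 0, -2.5, 0],
)

```text
time: 7.42
tool_pos: [0.5, 0.0988, 0.2188]
tool_rot: [-0.111, 0.7, -0.105, -0.697]
contact_force: [15.6, 13.5, -14.0]
gripper_width: 0.138
```

>>> carry_out(
  moves=[0, 0, 0, 0, 0, 0, 0, 0, 0, 0, 0, 0, 0, 0, 0, 0, 0, 0, 0, 0, 0, 0, 0, 0, 0, 0, 0, 0, 0, 0],
)

```text
time: 7.92
tool_pos: [0.4993, 0.0991, 0.2179]
tool_rot: [-0.111, 0.7, -0.105, -0.698]
contact_force: [15.9, 12.8, -15.0]
gripper_width: 0.139
```

```bash
python3 - <<'E'
from h import *
p,R,s=tool(); print(s['time'],R.T@s['contact_force'],s['gripper_width'],s['joint_vel'])
print("moved", R.T@(p-[.4624,.1109,.1418])*100)
for n in ("scene","top"):
    im=imaging.grab_frame(n)[:,:,::-1]; cv2.imwrite(f"pics/{n}7f.png",im);c=im[90:220,210:370] if n=="scene" else im[130:290,180:380]
    cv2.imwrite(f"pics/{n}7.png",cv2.resize(c,None,fx=3.7,fy=3.7,interpolation=cv2.INTER_CUBIC))
E
```

```text
7.9167 [ 15.12320847 -16.90912921 -11.23728016] 0.13866158897308886 [ 0.00072365  0.00085789  0.00105954 -0.00104317  0.00023811  0.00033297]
moved [-7.60553561 -0.05643332 -3.87912273]
```

View pics/scene7.png

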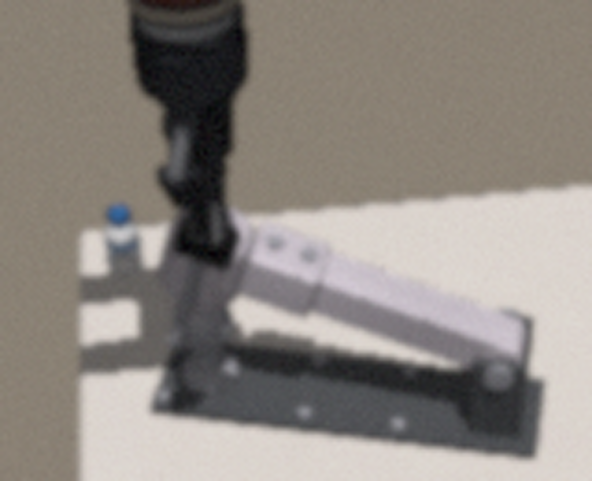

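View pics/top7.png

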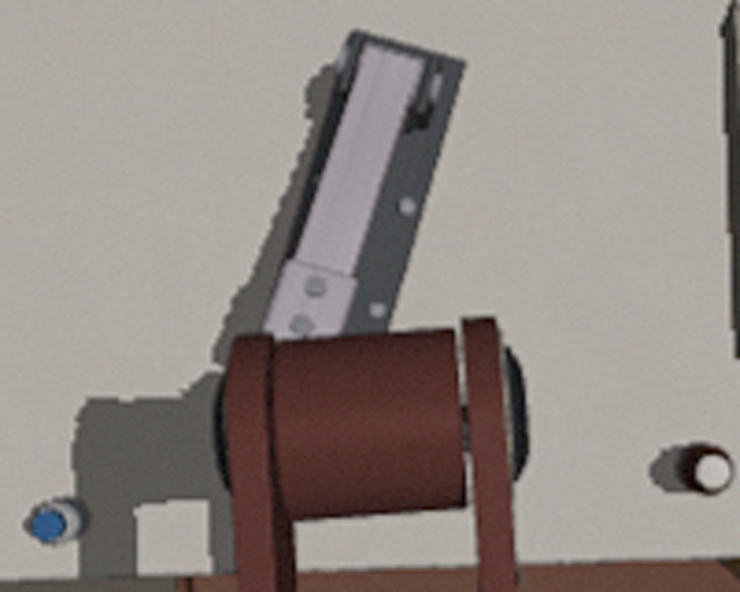

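Scene: the tongue is clearly lifted and the grip is held at crop (205,235). Top: the bolts are at (302,323) and (315,287), and the bottles have not moved. I'll check the lift by triangulating the bolts, before against now.

```bash
python3 - <<'E'
from h import *
S=lambda x,y,f,ox,oy:(ox+(x+.5)/f-.5,oy+(y+.5)/f-.5)
ball=np.array([.4845,.183,.07])
for nm,s0,t0 in [("near0",S(272,181,5,225,135),S(329,380,4,180,130)),("far0",S(317,186,5,225,135),S(341,337,4,180,130)),
 ("near",S(275,243,3.7,210,90),S(302,323,3.7,180,130)),("far",S(311,254,3.7,210,90),S(315,287,3.7,180,130))]:
    p,e=cross(s0,t0); d=p-ball; x=d@SX; print(nm,p,e,"ang from hinge",np.arctan2(p[2]-.08,.25-x))
def blob(im,x,y,r,f):
    c=im[y-r:y+r,x-r:x+r].astype(int); m=f(c); yy,xx=np.nonzero(m); return x-r+xx.mean(),y-r+yy.mean()
a,b=cv2.imread("pics/scene0.png"),cv2.imread("pics/scene7f.png")
for n,(x,y) in {"iodine":(256,263),"tape":(263,318),"rinse":(243,155)}.items():
    u=a[y-20:y+20,x-20:x+20].astype(int);v=b[y-20:y+20,x-20:x+20].astype(int); print(n,np.abs(u-v).mean(), cv2.phaseCorrelate(u.mean(2),v.mean(2)))
E
```

```text
near0 [0.53062617 0.16911452 0.10487396] 9.438133110741043e-05 ang from hinge 0.12262077121478195
far0 [0.55721831 0.16102912 0.10447034] 0.0002334162875568729 ang from hinge 0.13968363739396467
near [0.54837979 0.16359523 0.16683692] 0.00021878767648014536 ang from hinge 0.4425403148609162
far [0.57356241 0.15540852 0.15910874] 0.0037577304401493618 ang from hinge 0.46734869063460005
iodine 4.820833333333334 ((0.005680377445326457, -0.07547126798953485), 0.8987229455824542)
tape 4.7875 ((0.10288109871357776, 0.06402722394301819), 0.9208750900531623)
rinse 38.185208333333335 ((-3.3940907657020105, -0.4641282481231066), 0.28659907602081824)
```

The bolts turned about the hinge by 0.32–0.33 rad, which is about 8 cm of lift and agrees with the TCP arc. The rinse bottle's cap is at (242,148) in both pictures; the low match score there comes from the arm's shadow. The arm is at rest, so I hand in.

```bash
python3 - <<'E'
from plant import workorder,status
print(workorder.job_done()); s=status.state(); print(s['time'],s['tool_pos'],s['contact_force'],s['gripper_width'])
E
```

```text
the job is handed in; nothing more can be done
None
the job is handed in; nothing more can be done
```

The coupler is off the ball and was being held about 8 cm above its seat, at rest, when I handed the job in at about 8 s. The hand-in reported no verdict.

- **Latch:** I gripped the upright block, with the jaws stopping at about 12 mm on the 14 mm block. I then pulled it 16.3 mm to its stop, where the force rose to about 14 N, before starting to lift.
- **Lift:** I raised the tongue along its hinge arc. The bolts on the tongue, triangulated before and after, turned 0.32–0.33 rad about the hinge. The gripper's own travel (7.6 cm up, 3.9 cm towards the hinge) agrees with that.
- **Hold:** At the last check the jaws were still on the grip (opening 0.139), with about 15 N downward and 17 N along the latch. Joint speeds were around 0.001 rad/s.
- **Bystanders:** The iodine bottle and the tape shifted by less than 0.15 pixel in the scene picture. The automatic image match failed for the rinse bottle, most likely because the arm and its shadow fell in that patch. By eye, its cap is at about pixel (242,148) in both pictures, so I judge that it did not move.

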